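# Set the angle stop against the work and lock it with the hammer-head bolt

### The arm

A 7-joint arm with a two-finger parallel gripper is mounted at the origin on the work surface. World frame = base frame: x ahead of the robot, y to its left, z up, the work surface at z = 0. Lengths are in mm, angles in rad, forces in N, time in s.
With the tool pointing down it reaches from about 400 to 875 mm from the base axis. Payload 4.4 kg.
Tool frame: the origin (TCP) lies at the very end of the fingers, on their centre line; the grasp point (between the pads) lies 19 mm behind it; z points along the fingers, x is the direction in which the jaws open and shut, and the axes are right-handed (so a half turn about z gives the same grasp; the last joint's range is limited). The gripper opens to 85 mm and grips with 20 to 120 N. Pads are 22 mm wide; open, the fingers measure 114 mm over their backs; the gripper's body (76 mm by 85 mm) begins 54 mm behind the grasp point. The pads swing forward as they close: fully open they stand 13 mm farther back than shut.
Start: joints at [1.154, 0.628, 0.038, 1.517, -0.027, 0.996, -0.02], TCP at [223.4, -610.418, 231.313] pointing down, gripper open.
Joint ranges: [-3.06, 3.06], [-0.37, 2.12], [-1.25, 1.32], [0.18, 2.47], [-1.1, 4.24], [0.23, 1.98], [-2.94, 2.94]. Speed limits (rad/s): [2.57, 2.57, 3.14, 3.14, 3.14, 3.14, 3.14].

### API

Orientations are given as [roll, pitch, yaw] about the fixed x, y, z axes, in that order (R = Rz(yaw) Ry(pitch) Rx(roll)).
In Python, from cell import ctrl, get_image, job, models gives the robot as it stands.
- The arm moves only by the tool move_arm, never from a script. Its argument "moves" is a list that holds one entry, the list of rows, each a list of 6 numbers: the shift along the tool's x, y, z in m, then the turn, a rotation vector about the tool's x, y, z in rad. A call has 1 to 20 rows; each row is the pose to reach, as a shift and turn from the pose commanded when the call began, along the tool's axes at that moment; what a row does not reach only later rows make up. A row lasts 1/8 s, in which the tool goes at most 62.5 mm and 10.7 degrees, less where a joint would pass 70% of its speed; a pose out of reach is approached as far as the arm can. A call with a gripper value outside its range is refused whole. "jaw" is the opening, from 0 (shut) to 1 (fully open), set as the call begins (left out, the last holds). The fingers move at their own pace and stop on an object; the grip force is fixed at half the most. Time passes only in rows, so rows that repeat a pose let the fingers close. It gives the time, the measured TCP pose, the force and the opening at its end, in the units of the state.
- ctrl.read_state(): the state, without advancing time (a new reading comes with each control period).
- get_image(name): name is "scene" or "top" or "wrist"; returns a dict with "color" (384x512x3 uint8, blue, green, red), "fov_y" (degrees; the focal length in pixels is half the picture's height over the tangent of half this angle, whatever the lens; pixels are square), "cx", "cy" (the principal point, pixels), "origin" and "orientation" of the camera in the world; the wrist camera has in their place "hand_eye" (4x4, takes a point from camera to tool coordinates, whose origin is the TCP and whose axes are the tool frame's). Camera axes: x right, y up, looking along -z (the intrinsics and any distortion apply to the point x, -y, -z); pixel columns grow to the right and rows downward; lengths in mm; the calibration is good to about 2 mm. The wrist camera is an equidistant fisheye: a pixel r from the principal point sees the ray r / f radians off the axis. A picture is of the moment at which its call begins: read the wrist's pose just before it. There is no depth.
- job.finish_job(): hands the job in, once; it reports no verdict.
Trained networks look in the newest picture that a camera, given by its name, has taken for a name from the list of things; names that differ only in an ending like _2 or _b are one class to them, and where a whole thing is asked for, a point or a joint stands for the part that bears it (a point fixed in the world has none). Each returns a list of dicts, best first, with "score" (0 to 1); they miss things now and then, are a little off and sometimes report something else, mostly with a low value. They report only what shows in the picture. A call takes as long as a camera call. They do not tell look-alikes from the thing itself.
- models.cut_out(camera, thing): "pixels" (384x512 bool, what is visible of it) and "uv" ([column, row] in pixels, amid what is visible of it).
- models.place_of(camera, thing): "uv" ([column, row] in pixels: a listed point, or the origin of a listed thing).
The state is a dict: "clock": time; "qpos": joint angles; "qd": joint speeds; "tau": joint torques, N m; "eef_pos": TCP position; "tool_rot": TCP orientation; "force": force on the tool from outside, world axes, zero at the start; "torque": the same for the moment, N m; "width": finger opening in mm.
Only numpy, scipy, OpenCV 4.12 (cv2) and the standard library are available. Lean on these libraries where they do the work, as an engineer would, in place of code of your own. Each camera call takes 0.05 s, during which the arm holds its last target.

### The job

Lay the slotted angle stop flat on the jig plate with its straight edge flush along the near edge of the clamped steel flat and its slot over the plate's oblong socket. Then take the wing-headed clamp bolt from the wooden rack, push it down through the slot into the socket against its spring, turn it a quarter turn clockwise (seen from above) and ease off so that the spring draws it up into its catch and clamps the stop. Keep your grip on the bolt's wing and finish while still holding it there, ready for the tack weld; leave everything else on the table alone.

Things in the scene. Friction and masses are not known exactly. Their poses are not given: they have to be found in the camera images.
- plate: Jig plate: steel block 280 mm (own x, away from the robot) x 240 mm (y), 40 mm high, on the table, with a grid of black round holes; origin at the centre of its underside. Fixed, but stands elsewhere and turned each time. In its top is a square bright insert 60 x 60 mm with the oblong socket, centred 30 mm nearer the robot than the plate's middle
- socket (a point): Centre of the oblong hole, level with the plate's top; axes as the plate. Hole 34 mm long (x), 15 mm wide (y), roof 9 mm thick, cavity to 40 mm deep. Under the roof, crosswise to the hole, is a catch groove 4 mm deep, 15 mm wide. Stops in the cavity let the bolt turn only a quarter turn clockwise from above (about 0.1 rad play). z up
- work_edge (a point): Workpiece: dark steel flat 80 mm (own x) x 150 mm (y) x 10 mm, clamped immovably on the plate beyond the socket by two hold-downs (52 mm high) at its far edge. The point is the middle of its near edge, 3 mm above the plate's top; x points square into the flat, y along the edge, z up. The edge is 27 to 37 mm from the socket's centre, within 0.05 rad of square to the socket's x
- stop_grip (a point): Loose aluminium angle stop, 140 mm long (own y), 0.27 kg: foot 90 mm wide (x), 6 mm thick, lying flat; upright leg along its back, 6 mm thick, 36 mm high. Point: middle of the leg, 21 mm above the underside. x points from leg to straight edge, z up. Straight edge 87 mm along x; centre of the slot 55 mm along x; slot 46 mm long (x), 22 mm wide (y)
- stop_end_left (a point): A point of the stop's straight edge, 65 mm to the own +y side of its middle and 3 mm above the underside; axes as stop_grip
- stop_end_right (a point): The same 65 mm to the own -y side
- bolt_grip (a point): Clamp bolt standing in the rack, dark steel, 0.23 kg. Point: middle of its wing, a bar 44 mm long (own x), 14 mm thick (y), 32 mm high; z up the bolt. Downwards from the point: flange 34 mm across (16 to 21 mm), spring, 12 mm stem, crossbar parallel to the wing, 30 x 12 mm, 7 mm high (top 45 mm below), tapered nose ending 60 mm below. When caught, the point is 40 mm above the socket point
- collar (a joint): Sprung collar round the bolt's stem, 46 mm across, 4 mm thick, underside 37 mm below bolt_grip at rest (0). Value: how far it is pushed up towards the wing, 0 to 0.009 m (hard stop): 4.5 N to start, 1.5 N more per mm, 18 N at the stop. With the collar on the stop's foot the crossbar is clear below the roof after 7 mm; when caught it reads about 0.003
- pin_top (a point): A plain round-headed locating pin (head 25 mm across) standing in the same rack; leave it. Point: top of its head
- rack: The wooden bolt rack, fixed: 160 mm (own x) by 75 mm (y), 32 mm high; origin at the centre of its underside. The clamp bolt hangs by its collar in the 38 mm hole at x = -40 mm, the pin stands at x = +42 mm
- tube: Square steel tube off-cut 40 x 40 x 70 mm; origin at the centre of its underside; leave it
- angle: Small angle-iron off-cut 32 x 32 x 32 mm on the jig plate's top; origin at the centre of its underside; leave it
- tape: Tape measure 65 x 34 x 60 mm; origin at the centre of its underside; leave it
- brush: Brush with a wooden handle, about 200 mm long, lying on the left near the robot; leave it
- hammer: Hammer with a wooden handle, about 300 mm long, lying out to the right; leave it
- fclamp: F-clamp 260 mm long lying flat; origin under the middle of its bar; leave it
Not all that is in view belongs to the job. What is shaped like the part that bears bolt_grip but red is not meant. Leave any blue look-alike of the part that bears stop_grip alone.

How it is judged (in metres and radians):
On the way, in this order (a step that is already met when the one before it is completed fails the run):
1. the stop lies on the plate, its straight edge flush along the work's edge, its slot over the socket, before the bolt is in (x of stop_end_left in the frame of work_edge between -0.002 and 0.002 m and z of stop_end_left in the frame of work_edge between -0.002 and 0.002 m and x of stop_end_right in the frame of work_edge between -0.002 and 0.002 m and z of stop_end_right in the frame of work_edge between -0.002 and 0.002 m and y of stop_grip in the frame of socket between -0.012 and 0.012 m and horizontal distance between bolt_grip and socket above 0.03 m), for 0.2 s.
2. the bolt is pushed through the slot into the socket against its spring, its crossbar below the roof (x of stop_end_left in the frame of work_edge between -0.002 and 0.002 m and z of stop_end_left in the frame of work_edge between -0.002 and 0.002 m and x of stop_end_right in the frame of work_edge between -0.002 and 0.002 m and z of stop_end_right in the frame of work_edge between -0.002 and 0.002 m and y of stop_grip in the frame of socket between -0.012 and 0.012 m and horizontal distance between bolt_grip and socket below 0.005 m and z of bolt_grip in the frame of socket below 0.037 m), for 0.05 s.
At the end, for the whole second after the job is handed in: Stop flat on the plate, both ends of its straight edge within 2 mm of the work's edge; bolt upright in the socket, wing crosswise within 0.2 rad, risen into its catch (point 38-43 mm above the socket), collar pressing on the stop over 3 N, bolt still, fingers gripping it with over 3 N (x of stop_end_left in the frame of work_edge between -0.002 and 0.002 m and z of stop_end_left in the frame of work_edge between -0.002 and 0.002 m and x of stop_end_right in the frame of work_edge between -0.002 and 0.002 m and z of stop_end_right in the frame of work_edge between -0.002 and 0.002 m and y of stop_grip in the frame of socket between -0.012 and 0.012 m and horizontal distance between bolt_grip and socket below 0.005 m and z of bolt_grip in the frame of socket between 0.038 and 0.043 m and angle between the x axis of bolt_grip and the y axis of socket, either way round below 0.2 rad and angle between bolt_grip's own z axis and vertical below 0.1 rad and contact force between bolt and stop above 3 N and contact force between the fingers and bolt above 3 N and linear speed of bolt below 0.02 m/s); the arm keeps its last pose, push and grip.
It fails at once if a bystander is shifted by more than 20 mm (distance of any of pin_top, tube, angle, tape, brush, hammer, fclamp from where it was at the start of the episode above 0.02 m).
It also fails if it takes over 61 s, if anything falls off the work surface, if the arm or the gripper's body presses on something with over 40 N, if the wrist force passes 120 N, or if a joint passes its speed limit or range.

## Working session

There is one attempt and no reset: what is moved stays moved. The work goes in short steps, Python scripts to look and compute and a tool call to move; the robot and the scene stay as the last step left them, time stands still between calls to the robot, and variables do not carry over. Pictures are saved under pics/ and viewed, and the job is handed in when it is done.

Besides the shell and the picture viewer there is one more tool, called after "Request:" by a JSON object that holds its "name" and its "arguments". move_arm: Moves the arm, as the interface text tells. Its arguments: {"type":"object","properties":{"moves":{"type":"array","items":{"type":"array","items":{"type":"array","items":{"type":"number"}}}},"jaw":{"type":"number"}},"required":["moves"]}

```bash
ls; mkdir -p pics; python3 - <<'E'
from cell import ctrl, get_image, job, models
import cv2
s=ctrl.read_state()
print(s)
for n in ("scene","top","wrist"):
    im=get_image(n); cv2.imwrite(f"pics/a_{n}.png",im["color"])
    print(n,{k:v for k,v in im.items() if k!="color"})
    for t in ["plate","socket","work_edge","stop_grip","stop_end_left","stop_end_right","bolt_grip","pin_top","rack","tube","angle","tape","brush","hammer","fclamp"]:
        r=models.place_of(n,t)
        print(t,[(round(float(d["score"]),2),[round(float(x),1) for x in d["uv"]]) for d in r[:3]])
E
```

```text
pics
{'clock': 0.0, 'qpos': array([ 1.15418137,  0.62931582,  0.03840359,  1.51835641, -0.02704561,
        0.99628588, -0.02001131]), 'qd': array([ 0.00097604,  0.00140406, -0.00166281, -0.00071126, -0.00131146,
       -0.00040614, -0.00034195]), 'tau': array([-1.44388039e-03, -5.63405585e+01,  1.22609507e+00, -1.93451393e+01,
        1.11479365e-02,  1.04297628e-02,  1.14414600e-06]), 'eef_pos': array([ 223.23216735, -609.81306888,  230.41170558]), 'tool_rot': array([-3.14155442e+00,  1.84962292e-03, -1.21998616e+00]), 'force': array([-0.49243502, -0.4915787 ,  0.25611771]), 'torque': array([ 0.02451318,  0.00146298, -0.00723947]), 'width': 85.36614221602886}
scene {'fov_y': 49.18843954755246, 'cx': 254.1057613538652, 'cy': 188.93337352613986, 'origin': array([1689.67661452, -104.30735416,  933.54902759]), 'orientation': array([ 0.93076208, -0.00864399,  1.47553371])}
plate [(0.82, [243.8, 217.0])]
socket [(0.87, [242.3, 203.2])]
work_edge [(0.9, [242.2, 209.9]), (0.36, [348.9, 198.3])]
stop_grip [(0.87, [134.4, 171.8]), (0.82, [147.2, 198.7])]
stop_end_left [(0.9, [163.3, 171.2]),
[... 1334 characters left out ...]
clamp [(0.62, [358.0, 205.1]), (0.56, [78.6, 174.7])]
wrist {'fov_y': 65.70646984690485, 'cx': 259.9945358567726, 'cy': 193.36962136613462, 'hand_eye': array([[ 9.99999734e-01, -5.72454844e-04,  4.51923196e-04,
         9.34632397e-01],
       [-4.13686161e-04, -9.55509153e-01, -2.94961164e-01,
        -7.50247504e+01],
       [ 6.00668698e-04,  2.94960899e-01, -9.55509135e-01,
        -1.43571199e+02],
       [ 0.00000000e+00,  0.00000000e+00,  0.00000000e+00,
         1.00000000e+00]])}
plate []
socket []
work_edge []
stop_grip [(0.79, [150.8, 54.7])]
stop_end_left [(0.69, [87.2, 43.9])]
stop_end_right []
bolt_grip []
pin_top []
rack []
tube []
angle []
tape []
brush []
hammer []
fclamp []
```

```bash
python3 - <<'E'
import cv2
for n in ("scene","top","wrist"):
    im=cv2.imread(f"pics/a_{n}.png"); 
    if n!="wrist":
        im=im[100:300] if n=="top" else im[130:300]
        im=im[:,60:460]
        im=cv2.resize(im,None,fx=2,fy=2,interpolation=cv2.INTER_CUBIC)
    cv2.imwrite(f"pics/b_{n}.png",im)
E
```

```text
(no output)
```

View pics/b_scene.png

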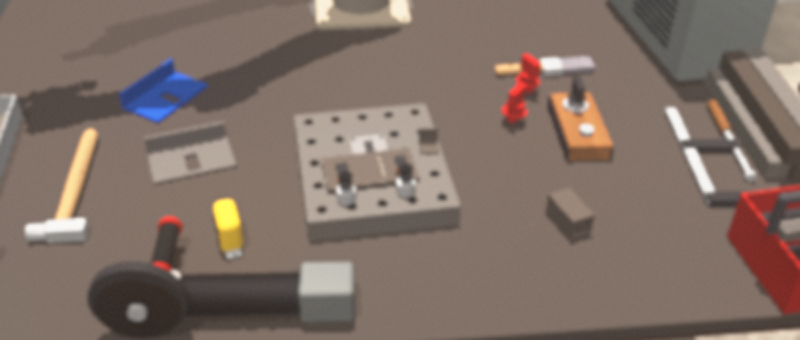

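View pics/b_top.png

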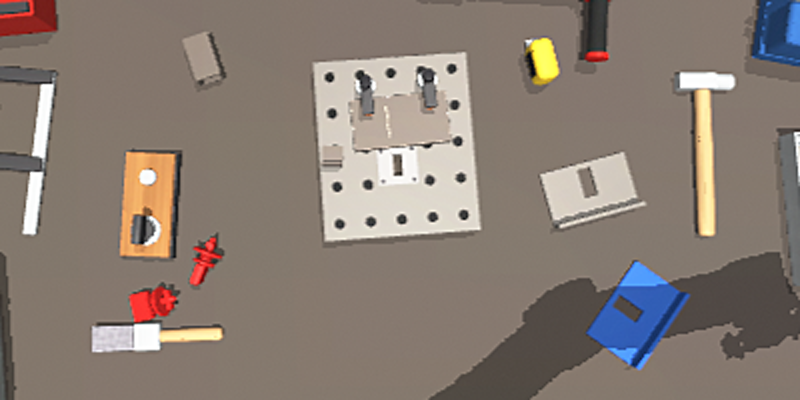

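View pics/b_wrist.png

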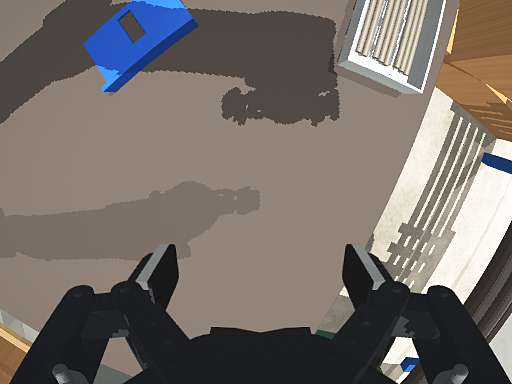

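The top view shows the aluminium stop at about (358,204), the blue look-alike at (380,257), the jig plate and socket at (262,181), and the rack with the dark bolt at (133,214). The red look-alikes are at (160,234) and (134,254). Next I'll compute positions.

```bash
cat > h.py <<'E'
import numpy as np, cv2
from scipy.spatial.transform import Rotation as R
from cell import ctrl, get_image, models
def grab(n,save=None):
    s=ctrl.read_state(); im=get_image(n); im["state"]=s
    if save: cv2.imwrite(save,im["color"])
    return im
def cam(im):
    f=192/np.tan(np.radians(im["fov_y"])/2)
    if "hand_eye" in im:
        s=im["state"]; T=np.eye(4); T[:3,:3]=R.from_euler("xyz",s["tool_rot"]).as_matrix(); T[:3,3]=s["eef_pos"]
        C=T@im["hand_eye"]; return f,C[:3,3],C[:3,:3],True
    return f,np.array(im["origin"]),R.from_euler("xyz",im["orientation"]).as_matrix(),False
def ray(im,uv):
    f,o,M,fe=cam(im); d=np.array([(uv[0]-im["cx"])/f,(uv[1]-im["cy"])/f])
    if fe:
        r=np.hypot(*d); v=np.array([d[0]*np.sinc(r/np.pi),-d[1]*np.sinc(r/np.pi),-np.cos(r)])
    else: v=np.array([d[0],-d[1],-1])
    v=M@v; return o,v/np.linalg.norm(v)
def onz(im,uv,z):
    o,d=ray(im,uv); return (o+d*(z-o[2])/d[2])[:2]
def proj(im,p):
    f,o,M,fe=cam(im); q=M.T@(np.asarray(p,float)-o); x=np.array([q[0],-q[1]]); Z=-q[2]
    if fe:
        r=np.hypot(*x); return np.array([im["cx"],im["cy"]])+f*np.arctan2(r,Z)*x/max(r,1e-9)
    return np.array([im["cx"],im["cy"]])+f*x/Z
def rel(st,pos,rpy):
    M=R.from_euler("xyz",st["tool_rot"]); 
    return M.inv().apply(np.asarray(pos)-st["eef_pos"]),(M.inv()*R.from_euler("xyz",rpy)).as_rotvec()
E
python3 - <<'E'
from h import *
im=grab("top")
print(im["state"]["clock"])
P=lambda n,uv,z: print(n,np.round(onz(im,uv,z),1))
P("socket",(262.3,181.2),40);P("workedge",(258.1,175.7),43);P("stopgrip",(358.6,204.8),21)
P("stop_l",(329.1,183.7),3);P("stop_r",(369.3,176.7),3);P("bolt",(128,214.3),90);P("pin",(133.2,190.5),50)
P("rack",(137.1,202.8),0);P("tube",(165.2,133.8),0);P("angle",(224.8,178),40);P("tape",(329.3,134.7),0)
for n,t in [("plate","plate"),("stop","stop_grip")]:
    for m in models.cut_out("top",t)[:2]:
        c=cv2.minAreaRect(np.argwhere(m["pixels"])[:,::-1].astype(np.float32))
        print(n,round(m["score"],2),m["uv"],[np.round(onz(im,p,40 if n=="plate" else 3),1) for p in cv2.boxPoints(c)])
for m in models.cut_out("top","bolt_grip")[:3]: print(m["score"],m["uv"],m["pixels"].sum())
E
```

```text
2.4
socket [570.9 -36. ]
workedge [587.8 -23. ]
stopgrip [ 497.3 -340.1]
stop_l [ 566.2 -251.9]
stop_r [ 588.4 -382.2]
bolt [468.8 362.1]
pin [542.4 359.7]
rack [507.3 360.8]
tube [729.8 274.8]
angle [581.3  80.4]
tape [ 726.4 -256.4]
plate 0.74 [254.9, 181.4] [array([728.5, 112.5]), array([ 748.2, -131.9]), array([ 465.2, -150.6]), array([447.2,  89.5])]
stop 0.66 [356.9, 194.1] [array([ 558.4, -249.5]), array([ 596.6, -393.7]), array([ 504.8, -415.7]), array([ 467.2, -272.2])]
stop 0.61 [379.8, 254.3] [array([ 302.7, -317.7]), array([ 421.9, -401.9]), array([ 363.1, -488.6]), array([ 244.6, -403.8])]
0.74 [161.2, 227.3] 168
0.5 [132.4, 215.1] 197
```

```bash
python3 - <<'E'
from h import *
s=ctrl.read_state(); print(s["eef_pos"],s["tool_rot"])
print(rel(s,[497,-340,210],[np.pi,0,.25]))
E
```

```text
[ 223.38247672 -610.42420301  231.31671605] [-3.14158339e+00 -9.53120907e-06 -1.22003314e+00]
(array([-159.93949566, -349.87866914,   21.31843359]), array([-5.28325184e-07, -1.45602268e-05, -1.47003314e+00]))
```

Request:
{"name": "move_arm", "arguments": {"moves": [[[-0.16,-0.35,0.02,0,0,-1.47],[-0.16,-0.35,0.02,0,0,-1.47],[-0.16,-0.35,0.02,0,0,-1.47],[-0.16,-0.35,0.02,0,0,-1.47],[-0.16,-0.35,0.02,0,0,-1.47],[-0.16,-0.35,0.02,0,0,-1.47],[-0.16,-0.35,0.02,0,0,-1.47],[-0.16,-0.35,0.02,0,0,-1.47],[-0.16,-0.35,0.02,0,0,-1.47],[-0.16,-0.35,0.02,0,0,-1.47]]], "jaw": 1}}

```text
clock: 3.85
eef_pos: [496.8, -340.4, 211.3]
tool_rot: [3.141, 0.0, 0.246]
force: [0.1, -1.0, -0.9]
width: 85.3
```

```bash
python3 - <<'E'
from h import *
im=grab("wrist","pics/c_wrist.png")
for t,z in [("stop_grip",21),("stop_end_left",3),("stop_end_right",3)]:
    for d in models.place_of("wrist",t)[:2]: print(t,round(d["score"],2),np.round(d["uv"],1),np.round(onz(im,d["uv"],z),1))
E
```

```text
stop_grip 0.97 [253.8 172.4] [ 490.5 -345.3]
stop_grip 0.75 [105.9 207.7] [ 311.8 -436.8]
stop_end_left 0.96 [116.9 124.1] [ 306.1 -328.6]
stop_end_left 0.95 [328.8 113.2] [ 559.9 -256.7]
stop_end_right 0.91 [187.  195.6] [ 416. -399.]
stop_end_right 0.88 [325.  217.6] [ 594.6 -384.8]
```

View pics/c_wrist.png

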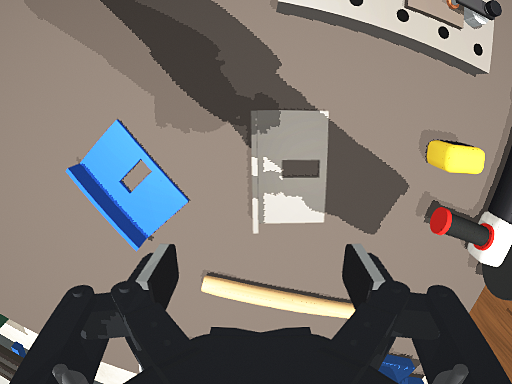

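```bash
python3 - <<'E'
from h import *
s=ctrl.read_state(); print(s["eef_pos"],s["tool_rot"],s["clock"])
print(rel(s,[492,-344,10],[np.pi,0,.262]))
E
```

```text
[ 496.99339854 -340.09010187  211.40430205] [3.14133611e+00 1.53010924e-05 2.48628921e-01] 4.05
(array([ -5.79890268,   2.5092504 , 201.40504116]), array([ 2.56438439e-04,  1.70160032e-05, -1.33710772e-02]))
```

Request:
{"name": "move_arm", "arguments": {"moves": [[[-0.006,0.0025,0.06,0,0,-0.013],[-0.006,0.0025,0.12,0,0,-0.013],[-0.006,0.0025,0.17,0,0,-0.013],[-0.006,0.0025,0.19,0,0,-0.013],[-0.006,0.0025,0.201,0,0,-0.013],[-0.006,0.0025,0.201,0,0,-0.013]]]}}

```text
clock: 4.8
eef_pos: [492.7, -344.2, 11.1]
tool_rot: [3.141, -0.001, 0.263]
force: [0.5, 0.5, 0.8]
width: 85.4
```

Request:
{"name": "move_arm", "arguments": {"moves": [[[0,0,0,0,0,0],[0,0,0,0,0,0],[0,0,0,0,0,0],[0,0,0,0,0,0],[0,0,0,0,0,0],[0,0,0,0,0,0]]], "jaw": 0}}

```text
clock: 5.55
eef_pos: [492.1, -343.9, 10.7]
tool_rot: [3.141, -0.0, 0.263]
force: [-0.4, -0.5, 4.6]
width: 4.9
```

```bash
python3 - <<'E'
from h import *
s=ctrl.read_state(); print(s["eef_pos"],s["tool_rot"],s["clock"])
print(rel(s,[520,-190,300],[np.pi,0,.07]))
E
```

```text
[ 492.05785496 -343.94519999   10.68973934] [ 3.14117444e+00 -2.03485379e-04  2.62921225e-01] 5.55
(array([  67.05151978, -141.27161961, -289.35572948]), array([ 0.00039729, -0.00024319,  0.19292118]))
```

Request:
{"name": "move_arm", "arguments": {"moves": [[[0,0,-0.05,0,0,0],[0,0,-0.11,0,0,0],[0.03,-0.05,-0.15,0,0,0.05],[0.05,-0.09,-0.2,0,0,0.1],[0.067,-0.13,-0.24,0,0,0.19],[0.067,-0.141,-0.29,0,0,0.193],[0.067,-0.141,-0.29,0,0,0.193],[0.067,-0.141,-0.29,0,0,0.193]]]}}

```text
clock: 6.55
eef_pos: [518.7, -190.8, 299.1]
tool_rot: [-3.142, 0.003, 0.069]
force: [-0.3, -0.9, -2.7]
width: 4.8
```

```bash
python3 - <<'E'
from h import *
im=grab("wrist","pics/d_wrist.png")
print(im["state"]["eef_pos"],im["state"]["tool_rot"],im["state"]["clock"],im["state"]["width"])
for t,z in [("socket",40),("work_edge",43),("angle",40),("stop_grip",300),("stop_end_left",300),("stop_end_right",300)]:
    for d in models.place_of("wrist",t)[:2]: print(t,round(d["score"],2),np.round(d["uv"],1),np.round(onz(im,d["uv"],z),1))
E
```

```text
[ 518.73189043 -190.75954913  299.10726829] [-3.14154845e+00  2.56119284e-03  6.94071450e-02] 6.55 4.778695330297158
socket 0.92 [308.7  44.1] [571.9 -27.6]
socket 0.67 [327.8  50. ] [598.5 -32.5]
work_edge 0.68 [326.4  49.4] [595.9 -32.5]
stop_grip 0.91 [261.5 256.7] [ 520.  -196.5]
stop_end_left 0.95 [417.1 127.1] [ 596.2 -118.4]
stop_end_left 0.71 [132.1 226.4] [ 446.6 -184.8]
stop_end_right 0.82 [197.9 274.2] [ 484.5 -211.3]
```

View pics/d_wrist.png

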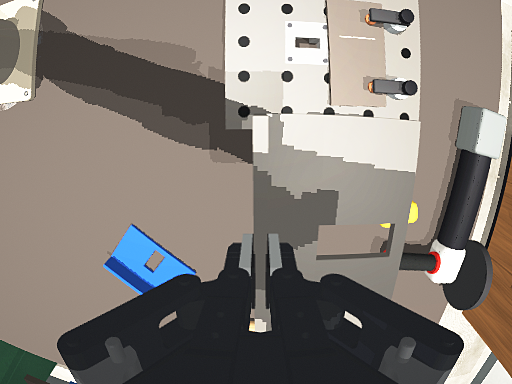

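```bash
python3 - <<'E'
import cv2
im=cv2.imread("pics/d_wrist.png")[0:135,210:430]
cv2.imwrite("pics/d2.png",cv2.resize(im,None,fx=3.6,fy=3.6,interpolation=cv2.INTER_CUBIC))
E
```

```text
(no output)
```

View pics/d2.png

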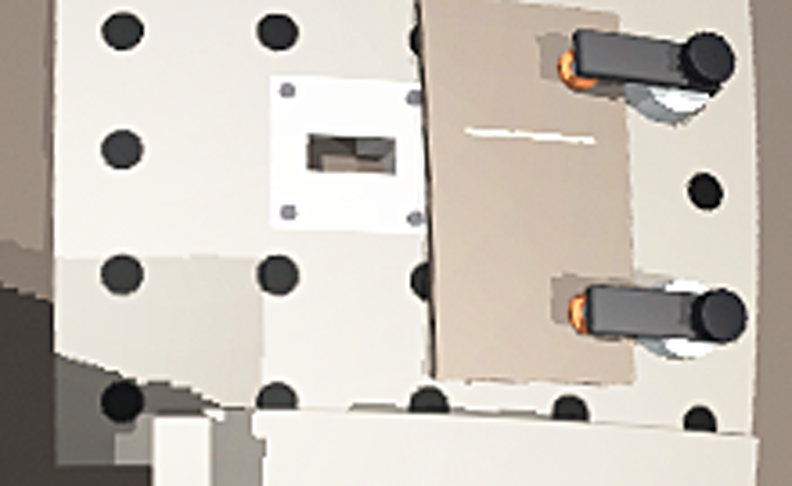

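```bash
cat > im_d.py <<'E'
E
python3 - <<'E'
from h import *
im=get_image("wrist"); im["state"]=ctrl.read_state()
g=lambda x,y:(210+x/3.6-.36,y/3.6-.36)
def L(n,a,b,z):
    A,B=onz(im,g(*a),z),onz(im,g(*b),z); d=A-B; print(n,A.round(1),B.round(1),"yaw",np.arctan2(-d[0],d[1]).round(4))
L("topedge",(427,5),(437,378),50)
L("botedge",(419,20),(432,378),40)
L("holes",(122,31),(122,402),40)
L("holes2",(277,31),(277,275),40)
for p in [(288,89),(415,97),(415,218),(288,212),(306,135),(396,139),(396,173),(306,171)]: print(onz(im,g(*p),40).round(1))
q=[onz(im,g(*p),40) for p in [(288,89),(415,97),(415,218),(288,212)]]; print("mean",np.mean(q,0))
q=[onz(im,g(*p),40) for p in [(306,135),(396,139),(396,173),(306,171)]]; print("mean",np.mean(q,0))
h=[onz(im,g(*p),40) for p in [(122,150),(277,150)]]
L("row",(122,31),(277,31),40)
L("row",(122,275),(277,275),40)
for d in (0,5):pass
im2=grab("top")
for u in models.place_of("top","socket")[:1]: print(onz(im2,u["uv"],40))
E
```

```text
topedge [594.7  37.2] [ 608.  -107.5] yaw 0.0917
botedge [593.9  34.1] [ 608.5 -107.5] yaw 0.1023
holes [482.7  17.6] [ 492.8 -126.8] yaw 0.07
holes2 [540.3  22. ] [546.7 -74.6] yaw 0.0664
[545.9  -1.5]
[594.    1.5]
[596.9 -46.8]
[549.1 -50.1]
[553.7 -19.2]
[587.7 -16.6]
[588.5 -30.1]
[554.7 -33.5]
mean [571.45140279 -24.20874198]
mean [571.12995239 -24.83766946]
row [482.7  17.6] [540.3  22. ] yaw 1.6477
row [489.6 -78.9] [546.7 -74.6] yaw 1.6451
[572.53923504 -21.40454392]
```

```bash
python3 - <<'E'
from h import *
im=grab("wrist"); s=im["state"]; M=R.from_euler("xyz",s["tool_rot"]).as_matrix()
def T(uv,z):
    p=np.r_[onz(im,uv,z),z]; return (M.T@(p-s["eef_pos"])).round(1)
t=s["eef_pos"][2]-10.7
for n in ("stop_end_left","stop_end_right","stop_grip"):
    for d in models.place_of("wrist",n)[:2]: print(n,round(d["score"],2),T(d["uv"],t+(21 if n=="stop_grip" else 3)))
c=im["color"][100:270,235:435]; cv2.imwrite("pics/d3.png",cv2.resize(c,None,fx=3.5,fy=3.5,interpolation=cv2.INTER_CUBIC))
E
```

```text
stop_end_left 0.68 [ 88.3 -64.2   7.7]
stop_end_left 0.57 [-76.1  -7.1   7.7]
stop_end_right 0.64 [-39.9  22.2   7.7]
stop_grip 0.84 [ -0.7   0.7 -10.3]
stop_grip 0.77 [-69.8  21.  -10.3]
```

View pics/d3.png

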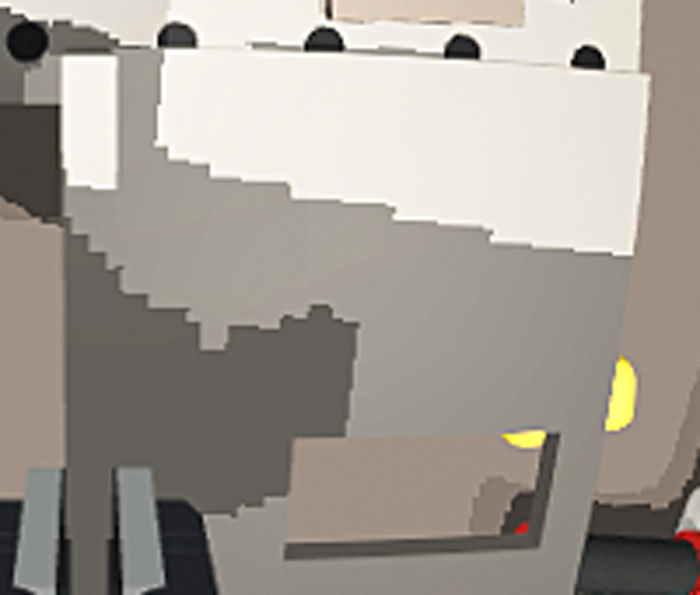

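```bash
python3 - <<'E'
from h import *
im=grab("wrist"); s=im["state"]; M=R.from_euler("xyz",s["tool_rot"]).as_matrix()
def T(uv,z):
    p=np.r_[onz(im,uv,z),z]; return (M.T@(p-s["eef_pos"])).round(1)
t=s["eef_pos"][2]-10.7
for q in [(648,74),(630,255),(600,425),(578,570),(293,437),(560,433),(541,546),(285,558)]:
    print(q,T((235+q[0]/3.5-.36,100+q[1]/3.5-.36),t+6))
print("legtop",[T((235+q[0]/3.5-.36,100+q[1]/3.5-.36),t+36) for q in [(62,55),(117,55),(66,450),(62,100)]])
E
```

```text
(648, 74) [ 87.2 -70.1   4.7]
(630, 255) [ 86.9 -41.    4.7]
(600, 425) [ 86.  -11.6   4.7]
(578, 570) [87.4 16.5  4.7]
(293, 437) [ 32.  -10.8   4.7]
(560, 433) [ 78.4 -10.4   4.7]
(541, 546) [78.7 11.   4.7]
(285, 558) [32.4 11.   4.7]
legtop [array([ -3. , -70. , -25.3]), array([  3.2, -70. , -25.3]), array([ -2.8, -22.1, -25.3]), array([ -3. , -64.9, -25.3])]
```

```bash
python3 - <<'E'
from h import *
s=ctrl.read_state(); print(s["eef_pos"],s["tool_rot"],s["clock"],s["force"])
print(rel(s,[505.7,-30.8,70],[np.pi,0,.095]))
E
```

```text
[ 519.99629933 -190.20896388  300.38352025] [ 3.14153202e+00 -1.79063552e-04  7.00268084e-02] 7.3 [ 0.34651306  0.21669729 -2.95602879]
(array([  -3.14873428, -160.03254744,  230.37325707]), array([ 6.28670789e-05, -1.78297129e-04, -2.49731970e-02]))
```

Request:
{"name": "move_arm", "arguments": {"moves": [[[-0.003,-0.05,0.03,0,0,-0.025],[-0.003,-0.1,0.06,0,0,-0.025],[-0.003,-0.15,0.1,0,0,-0.025],[-0.003,-0.16,0.15,0,0,-0.025],[-0.003,-0.16,0.2,0,0,-0.025],[-0.003,-0.16,0.23,0,0,-0.025],[-0.003,-0.16,0.23,0,0,-0.025],[-0.003,-0.16,0.23,0,0,-0.025]]]}}

```text
clock: 8.3
eef_pos: [506.9, -30.8, 71.4]
tool_rot: [3.141, -0.002, 0.095]
force: [-0.0, 0.4, -1.4]
width: 4.8
```

```bash
python3 - <<'E'
from h import *
im=grab("wrist","pics/e_wrist.png"); s=im["state"]; print(s["eef_pos"],s["tool_rot"],s["clock"],s["force"])
print(rel(s,[505.7,-30.8,51.5],[np.pi,0,.095]))
E
```

```text
[506.9441929  -30.75389957  71.40562906] [ 3.14148639e+00 -2.18203676e-03  9.48745163e-02] 8.3 [-0.04538011  0.43767877 -1.36712784]
(array([-1.28639652, -0.07408698, 19.90286172]), array([ 0.0001064 , -0.00218203, -0.0001256 ]))
```

View pics/e_wrist.png

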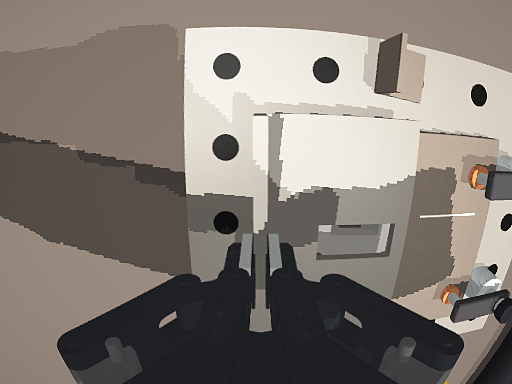

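Request:
{"name": "move_arm", "arguments": {"moves": [[[0,0,0.012,0,0,0],[0,0,0.018,0,0,0],[0,0,0.019,0,0,0],[0,0,0.019,0,0,0],[0,0,0.019,0,0,0]]]}}

```text
clock: 8.98
eef_pos: [505.9, -30.8, 51.5]
tool_rot: [-3.142, -0.0, 0.095]
force: [0.7, -0.4, -3.2]
width: 4.8
```

```bash
python3 - <<'E'
from h import *
im=grab("wrist","pics/f_wrist.png"); s=im["state"]; print(s["eef_pos"],s["tool_rot"],s["clock"],s["force"],s["torque"])
c=im["color"][100:300,230:480]; cv2.imwrite("pics/f2.png",cv2.resize(c,None,fx=3,fy=3,interpolation=cv2.INTER_CUBIC))
E
```

```text
[505.91992147 -30.79540999  51.46222291] [-3.14158314e+00 -3.42936134e-04  9.50002737e-02] 8.975 [ 0.72479527 -0.38653425 -3.2079938 ] [-0.02041736  0.04712569 -0.03173801]
```

View pics/f2.png

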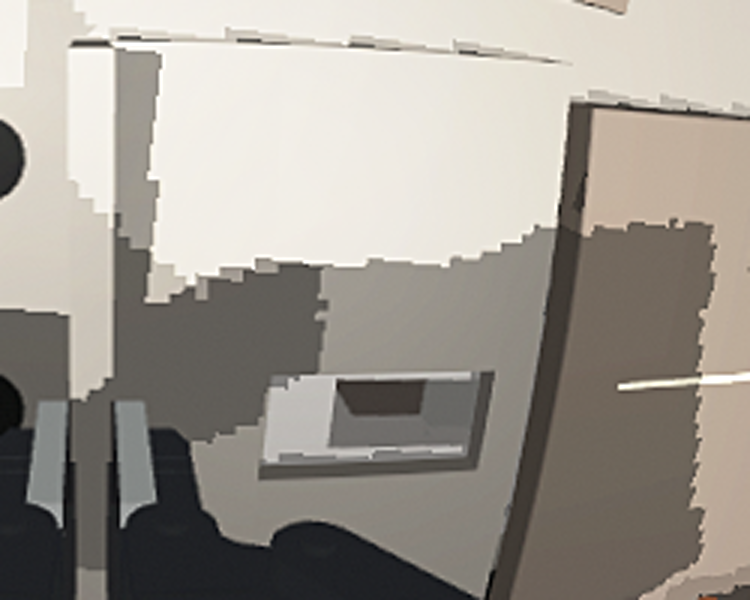

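Request:
{"name": "move_arm", "arguments": {"moves": [[[0.003,0,0.0005,0,0,0],[0.006,0,0.0005,0,0,0],[0.007,0,0.0005,0,0,0],[0.007,0,0.0005,0,0,0]]]}}

```text
clock: 9.52
eef_pos: [509.8, -30.9, 50.7]
tool_rot: [3.141, 0.006, 0.095]
force: [-6.9, -1.9, 2.3]
width: 4.9
```

Request:
{"name": "move_arm", "arguments": {"moves": [[[0.0005,0,0,0,0,0],[0.001,0,0,0,0,0],[0.001,0,0,0,0,0]]]}}

```text
clock: 9.9
eef_pos: [509.8, -30.9, 50.7]
tool_rot: [3.14, 0.008, 0.095]
force: [-8.3, -2.3, 4.6]
width: 4.6
```

Request:
{"name": "move_arm", "arguments": {"moves": [[[0.0005,0,0,0,0,0],[0.001,0,0,0,0,0],[0.001,0,0,0,0,0]]]}}

```text
clock: 10.28
eef_pos: [509.8, -31.0, 50.7]
tool_rot: [3.14, 0.009, 0.095]
force: [-10.3, -1.8, 7.2]
width: 5.0
```

```bash
python3 - <<'E'
from h import *
im=grab("wrist","pics/g_wrist.png"); s=im["state"]; print(s["eef_pos"],s["tool_rot"],s["clock"],s["force"],s["torque"])
c=im["color"][100:300,230:480]; cv2.imwrite("pics/g2.png",cv2.resize(c,None,fx=3,fy=3,interpolation=cv2.INTER_CUBIC))
E
```

```text
[509.76290637 -30.97274903  50.65168241] [3.14017278 0.00948277 0.09522647] 10.275 [-10.29259952  -1.75294064   7.15212454] [-0.11117888  1.7700708   0.24407373]
```

View pics/g2.png

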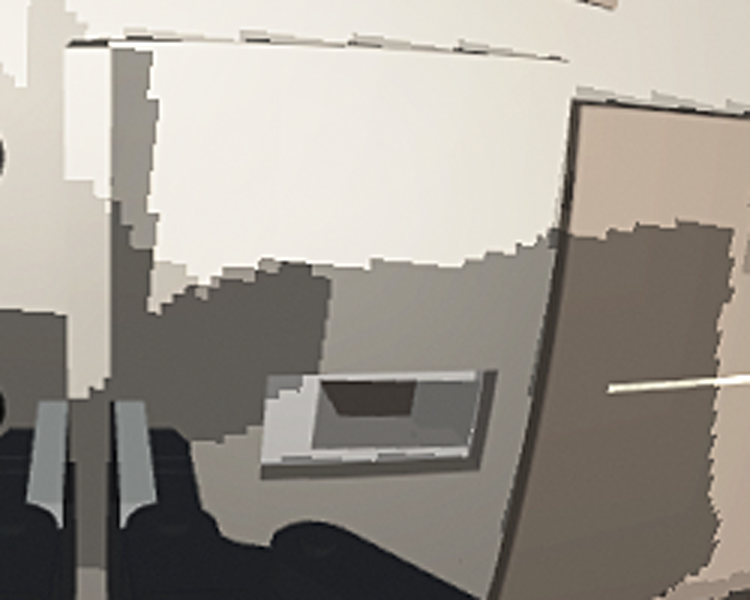

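Request:
{"name": "move_arm", "arguments": {"moves": [[[-0.002,0,0,0,0,0],[-0.004,0,0,0,0,0],[-0.004,0,0,0,0,0],[-0.004,0,0,0,0,0]]]}}

```text
clock: 10.82
eef_pos: [509.6, -30.7, 50.7]
tool_rot: [3.141, 0.002, 0.095]
force: [-5.7, -1.4, 1.4]
width: 5.0
```

Request:
{"name": "move_arm", "arguments": {"moves": [[[0,0,0,0,0,0],[0,0,0,0,0,0],[0,0,0,0,0,0],[0,0,0,0,0,0]]], "jaw": 0.5}}

```text
clock: 11.32
eef_pos: [511.2, -30.2, 50.9]
tool_rot: [-3.141, -0.001, 0.095]
force: [-0.4, -0.3, -1.0]
width: 42.7
```

```bash
python3 - <<'E'
from h import *
im=grab("wrist","pics/h_wrist.png"); s=im["state"]; print(s["eef_pos"],s["tool_rot"],s["clock"],s["force"],s["torque"],s["width"])
c=im["color"][100:300,230:480]; cv2.imwrite("pics/h2.png",cv2.resize(c,None,fx=3,fy=3,interpolation=cv2.INTER_CUBIC))
E
```

```text
[511.2228571  -30.22700323  50.92810735] [-3.14146895e+00 -8.81053276e-04  9.49398271e-02] 11.325 [-0.40378224 -0.33850354 -0.97525116] [ 0.02785538  0.01158078 -0.04225214] 42.74167037527109
```

View pics/h2.png

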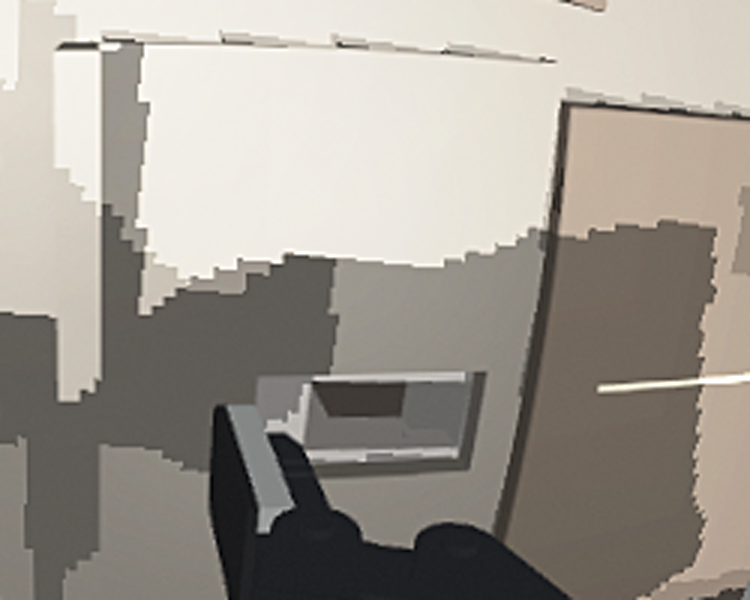

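Request:
{"name": "move_arm", "arguments": {"moves": [[[0,0,-0.05,0,0,0],[0,0.02,-0.11,0,0,0],[0.03,0.07,-0.15,0,0,0],[0.04,0.08,-0.17,0,0,0],[0.04,0.08,-0.17,0,0,0],[0.04,0.08,-0.17,0,0,0]]]}}

```text
clock: 12.12
eef_pos: [556.7, -105.1, 219.7]
tool_rot: [-3.14, 0.002, 0.096]
force: [-0.5, 0.9, -0.8]
width: 43.0
```

```bash
python3 - <<'E'
from h import *
im=grab("wrist","pics/i_wrist.png"); s=im["state"]; print(s["eef_pos"],s["tool_rot"],s["clock"])
for t,z in [("socket",40),("work_edge",43),("stop_grip",61),("stop_end_left",43),("stop_end_right",43)]:
    for d in models.place_of("wrist",t)[:2]: print(t,round(d["score"],2),np.round(d["uv"],1),np.round(onz(im,d["uv"],z),1))
c=im["color"][60:260,200:450]; cv2.imwrite("pics/i2.png",cv2.resize(c,None,fx=3,fy=3,interpolation=cv2.INTER_CUBIC))
E
```

```text
[ 556.7283242  -105.12907645  219.71842212] [-3.14049697e+00  2.45143474e-03  9.60570557e-02] 12.125
socket 0.93 [285.5 106.2] [576.5 -30. ]
work_edge 0.9 [303.5 106.4] [595.5 -27.9]
stop_grip 0.88 [220.6 100.4] [509.2 -30.1]
stop_end_left 0.72 [304.9  41.8] [589.8  43.1]
stop_end_left 0.62 [ 97.  286.3] [ 333.7 -294.8]
stop_end_right 0.77 [160.5 330.2] [ 430.1 -358.6]
stop_end_right 0.76 [301.9 162. ] [601.1 -88.7]
```

View pics/i2.png

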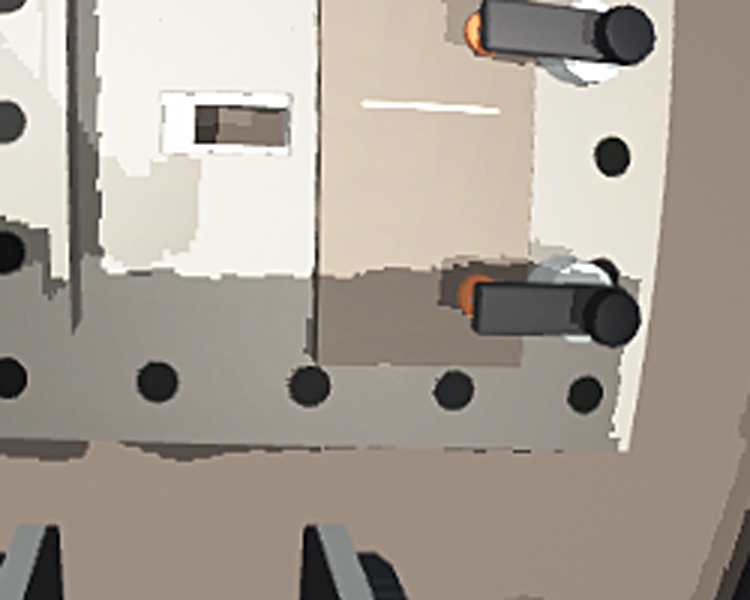

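```bash
python3 - <<'E'
import cv2
im=cv2.imread("pics/i_wrist.png")[80:125,245:320]
cv2.imwrite("pics/i3.png",cv2.resize(im,None,fx=10,fy=10,interpolation=cv2.INTER_CUBIC))
E
```

```text
(no output)
```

View pics/i3.png

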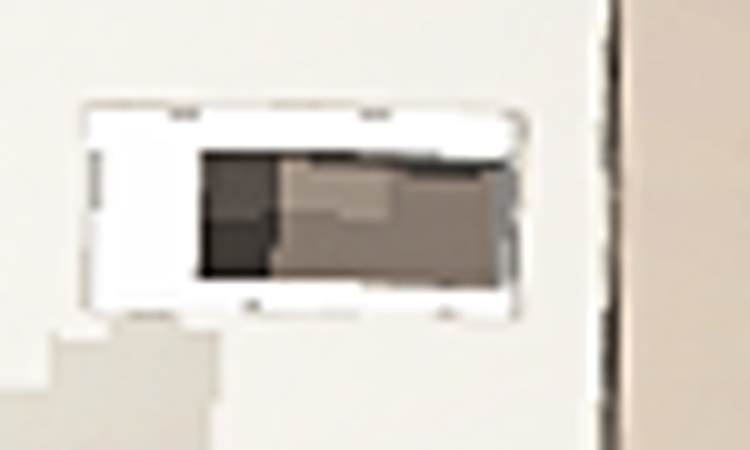

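```bash
cat > pi.py <<'E'
from h import *
# stored pose of image i
im=get_image("wrist"); 
im["state"]={"eef_pos":np.array([556.7283,-105.129,219.718]),"tool_rot":np.array([-3.14049697,.00245143,.0960570557])}
g=lambda x,y:(245+x/10-.45,80+y/10-.45)
ex=np.array([np.cos(.095),np.sin(.095)]); ey=np.array([-ex[1],ex[0]])
ref=np.array([509.7,-30.9])
def P(n,q,z):
    p=onz(im,g(*q),z); print(n,p.round(1),"stopframe",(ex@(p-ref)).round(1),(ey@(p-ref)).round(1))
for q in [(88,103),(525,108),(517,315),(92,318)]: P("slot",q,46)
for q in [(203,152),(500,163),(200,278),(500,287)]: P("hole",q,40)
for q in [(605,20),(605,430)]: P("stopedge",q,46)
for q in [(622,20),(622,430)]: P("workedge",q,50)
E
python3 pi.py
```

```text
slot [540.6 -16.1] stopframe 32.2 11.8
slot [586.4 -11.6] stopframe 78.2 11.9
slot [587.9 -33.8] stopframe 77.6 -10.3
slot [543.2 -38.9] stopframe 32.6 -11.1
hole [553.2 -19.9] stopframe 44.4 6.8
hole [585.  -17.6] stopframe 76.2 6.1
hole [554.2 -33.6] stopframe 44.1 -6.9
hole [586.5 -31. ] stopframe 76.4 -7.4
stopedge [593.9  -1.1] stopframe 86.6 21.7
stopedge [598.7 -45. ] stopframe 87.3 -22.5
workedge [595.1  -1.2] stopframe 87.8 21.4
workedge [599.9 -44.6] stopframe 88.5 -22.2
```

```bash
python3 - <<'E'
from h import *
s=ctrl.read_state(); print(s["eef_pos"],s["tool_rot"],s["clock"],s["qpos"].round(2))
print(rel(s,[469,362,230],[np.pi,0,1.644]))
E
```

```text
[ 557.7873801  -105.69373927  220.35776351] [-3.14129470e+00  9.42492722e-04  9.58724242e-02] 12.475 [ 0.38  0.54 -0.37  1.76  0.24  0.89  0.  ]
(array([ -43.61844089, -474.04804346,   -9.45988664]), array([-9.65473204e-04,  5.15642454e-04, -1.54812758e+00]))
```

Request:
{"name": "move_arm", "arguments": {"moves": [[[-0.044,-0.474,-0.01,0,0,-1.548],[-0.044,-0.474,-0.01,0,0,-1.548],[-0.044,-0.474,-0.01,0,0,-1.548],[-0.044,-0.474,-0.01,0,0,-1.548],[-0.044,-0.474,-0.01,0,0,-1.548],[-0.044,-0.474,-0.01,0,0,-1.548],[-0.044,-0.474,-0.01,0,0,-1.548],[-0.044,-0.474,-0.01,0,0,-1.548],[-0.044,-0.474,-0.01,0,0,-1.548],[-0.044,-0.474,-0.01,0,0,-1.548],[-0.044,-0.474,-0.01,0,0,-1.548]]]}}

```text
clock: 13.85
eef_pos: [469.7, 360.7, 230.6]
tool_rot: [-3.142, 0.001, 1.641]
force: [-0.2, 0.9, -0.7]
width: 42.4
```

```bash
python3 - <<'E'
from h import *
im=grab("wrist","pics/j_wrist.png"); s=im["state"]; print(s["eef_pos"],s["tool_rot"],s["clock"],s["qpos"].round(2))
for t,z in [("bolt_grip",69),("pin_top",50),("rack",0)]:
    for d in models.place_of("wrist",t)[:3]: print(t,round(d["score"],2),np.round(d["uv"],1),np.round(onz(im,d["uv"],z),1))
c=im["color"][60:260,150:400]; cv2.imwrite("pics/j2.png",cv2.resize(c,None,fx=3,fy=3,interpolation=cv2.INTER_CUBIC))
E
```

```text
[469.72966721 360.68849584 230.62278023] [-3.14159234e+00  7.73419700e-04  1.64099804e+00] 13.85 [-0.23  0.65 -0.78  1.67  0.52  1.04  0.46]
bolt_grip 0.91 [279.   71.7] [359.6 371.2]
bolt_grip 0.83 [265.1 178.7] [472.  365.4]
bolt_grip 0.6 [196.8 109.3] [403. 290.]
rack 0.81 [257.3 193.8] [510.7 359.1]
rack 0.22 [374.9 252.1] [589.9 541.6]
```

View pics/j2.png

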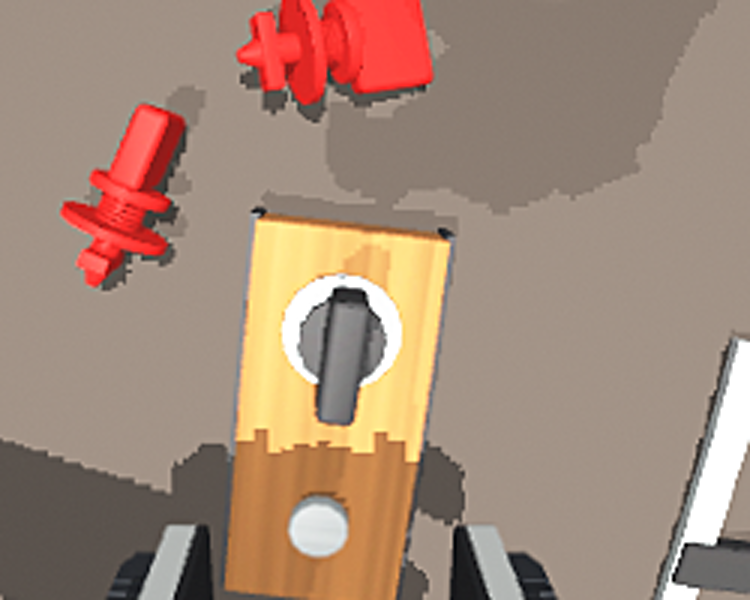

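View pics/j_wrist.png

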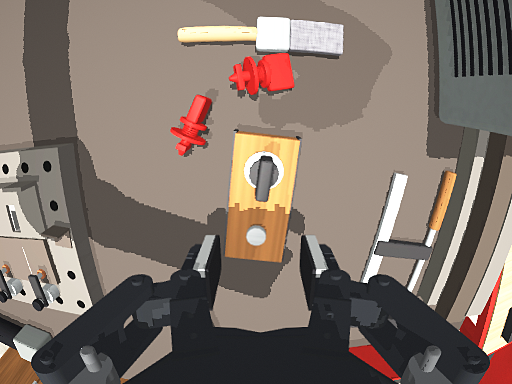

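```bash
python3 - <<'E'
import cv2
im=cv2.imread("pics/j_wrist.png")[145:210,230:300]
cv2.imwrite("pics/j3.png",cv2.resize(im,None,fx=9,fy=9,interpolation=cv2.INTER_CUBIC))
E
```

```text
(no output)
```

View pics/j3.png

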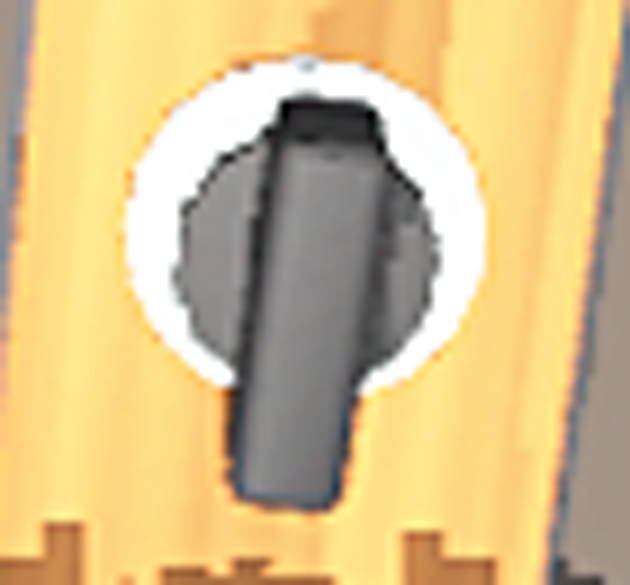

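```bash
python3 - <<'E'
from h import *
im=get_image("wrist")
im["state"]={"eef_pos":np.array([469.7297,360.6885,230.6228]),"tool_rot":np.array([-3.14159234,.00077,1.640998])}
g=lambda q:(230+q[0]/9-.45,145+q[1]/9-.45)
a,b=onz(im,g((331,140)),85),onz(im,g((288,503)),85)
print(a,b,(a+b)/2,np.linalg.norm(a-b),np.arctan2(*(b-a)[::-1]))
print("collar",onz(im,g((306,229)),36))
for q in [(277,140),(385,145),(240,490),(335,503)]: print(onz(im,g(q),85))
s=ctrl.read_state(); print(s["eef_pos"],s["tool_rot"],s["clock"])
yaw=np.arctan2(*(b-a)[::-1])+np.pi/2
c=(a+b)/2
print(rel(s,[c[0],c[1],230],[np.pi,0,yaw]),yaw)
E
```

```text
[448.93770386 364.60471918] [491.1464854  362.91620251] [470.04209463 363.76046084] 42.242541678307155 -0.03998259972633099
collar [470.06090479 363.96707124]
[449.36124597 358.69132557]
[449.06328847 370.56707944]
[489.97660315 357.35563167]
[490.76940649 368.2601745 ]
[469.67331168 361.06515909 230.95266927] [3.14123946e+00 1.43306957e-04 1.64196101e+00] 14.1
(array([2.66239389, 0.55916156, 0.95248529]), array([0.00036079, 0.00012353, 0.11114731])) 1.5308137270685656
```

Request:
{"name": "move_arm", "arguments": {"moves": [[[0.0027,0.0006,0.06,0,0,0.055],[0.0027,0.0006,0.11,0,0,0.111],[0.0027,0.0006,0.15,0,0,0.111],[0.0027,0.0006,0.17,0,0,0.111],[0.0027,0.0006,0.175,0,0,0.111],[0.0027,0.0006,0.175,0,0,0.111],[0.0027,0.0006,0.175,0,0,0.111]]]}}

```text
clock: 14.98
eef_pos: [470.6, 365.0, 57.3]
tool_rot: [3.14, -0.002, 1.532]
force: [0.1, 0.2, -1.1]
width: 42.6
```

Request:
{"name": "move_arm", "arguments": {"moves": [[[0,0,0,0,0,0],[0,0,0,0,0,0],[0,0,0,0,0,0],[0,0,0,0,0,0],[0,0,0,0,0,0]]], "jaw": 0}}

```text
clock: 15.6
eef_pos: [470.2, 364.5, 56.1]
tool_rot: [3.141, -0.001, 1.532]
force: [0.9, -0.4, 3.2]
width: 12.9
```

```bash
python3 - <<'E'
from h import *
im=grab("wrist","pics/k_wrist.png"); s=im["state"]; print(s["eef_pos"],s["tool_rot"],s["clock"],s["force"],s["width"])
c=im["color"][100:384,150:400]; cv2.imwrite("pics/k2.png",cv2.resize(c,None,fx=2,fy=2,interpolation=cv2.INTER_CUBIC))
E
```

```text
[470.18972322 364.50874452  56.10373094] [ 3.14085440e+00 -6.40390934e-04  1.53192168e+00] 15.6 [ 0.92807847 -0.44333798  3.17850994] 12.86984802366499
```

View pics/k2.png

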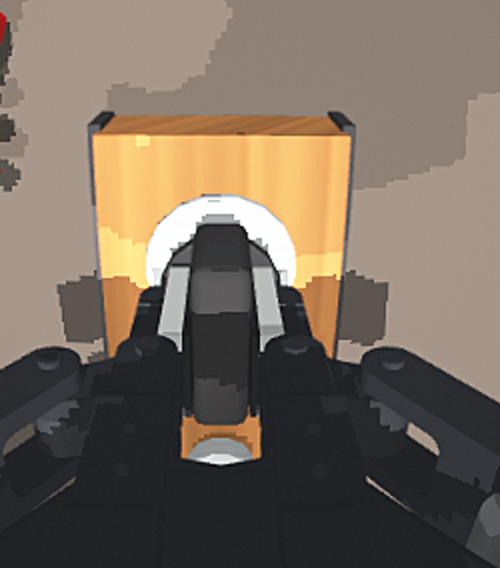

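```bash
python3 - <<'E'
from h import *
s=ctrl.read_state(); print(s["eef_pos"],s["tool_rot"],s["clock"])
print(rel(s,[570,-25.4,156],[np.pi,0,1.644]))
E
```

```text
[470.19992499 364.47513428  56.05902424] [ 3.14087287e+00 -5.95547571e-04  1.53189204e+00] 15.65
(array([-385.63886595,  114.96061676, -100.08793932]), array([ 0.00075241, -0.00055458, -0.11210816]))
```

Request:
{"name": "move_arm", "arguments": {"moves": [[[0,0,-0.04,0,0,0],[0,0,-0.1,0,0,0],[-0.03,0.01,-0.115,0,0,0],[-0.085,0.025,-0.115,0,0,-0.05],[-0.145,0.043,-0.115,0,0,-0.112],[-0.2,0.06,-0.115,0,0,-0.112],[-0.26,0.078,-0.115,0,0,-0.112],[-0.32,0.096,-0.115,0,0,-0.112],[-0.37,0.11,-0.11,0,0,-0.112],[-0.3856,0.115,-0.1,0,0,-0.112],[-0.3856,0.115,-0.1,0,0,-0.112],[-0.3856,0.115,-0.1,0,0,-0.112],[-0.3856,0.115,-0.1,0,0,-0.112]]]}}

```text
clock: 17.27
eef_pos: [569.7, -23.1, 156.3]
tool_rot: [3.141, -0.001, 1.647]
force: [0.3, -0.2, -2.7]
width: 12.6
```

```bash
python3 - <<'E'
from h import *
im=grab("wrist","pics/l_wrist.png"); s=im["state"]; print(s["eef_pos"],s["tool_rot"],s["clock"],s["force"],s["width"])
for t,z in [("bolt_grip",s["eef_pos"][2]+13),("socket",40),("stop_end_left",43),("stop_end_right",43),("stop_grip",61)]:
    for d in models.place_of("wrist",t)[:2]: print(t,round(d["score"],2),np.round(d["uv"],1),np.round(onz(im,d["uv"],z),1))
c=im["color"][60:350,120:400]; cv2.imwrite("pics/l2.png",cv2.resize(c,None,fx=2,fy=2,interpolation=cv2.INTER_CUBIC))
E
```

```text
[569.65196212 -23.14860248 156.29820471] [ 3.14100382e+00 -9.23586062e-04  1.64746076e+00] 17.275 [ 0.26533687 -0.17984865 -2.68117679] 12.635434294230889
bolt_grip 0.74 [259.8 260.5] [570.1 -24.1]
socket 0.8 [260.7 190.8] [572.1 -23. ]
stop_end_left 0.93 [329.2 213.4] [588.4  43. ]
stop_end_right 0.72 [190.6 219. ] [604.1 -87.2]
stop_grip 0.6 [255.8 121. ] [508.3 -32. ]
```

View pics/l2.png

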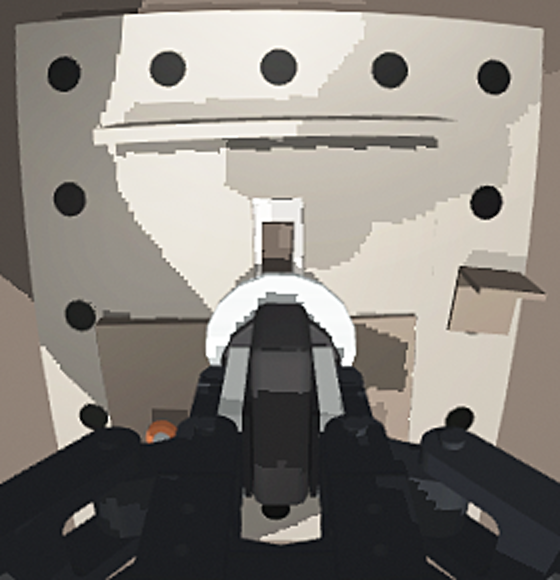

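```bash
python3 - <<'E'
from h import *
im=get_image("wrist")
im["state"]={"eef_pos":np.array([569.652,-23.1486,156.298]),"tool_rot":np.array([3.14100382,-.00092,1.64746])}
s=im["state"]; M=R.from_euler("xyz",s["tool_rot"]).as_matrix()
g=lambda q:(120+q[0]/2-.25,60+q[1]/2-.25)
def P(n,q,z):
    p=np.r_[onz(im,g(q),z),z]; print(n,q,p.round(1),"tool",(M.T@(p-s["eef_pos"])).round(1))
for q in [(262,222),(293,222)]: P("hole",q,40)
for q in [(252,200),(303,200)]: P("slot",q,46)
zt=156.3+29
for q in [(258,348),(308,348),(246,490),(316,490),(281,505)]: P("wing",q,zt)
zc=156.3+13-33
for q in [(205,350),(355,350),(281,278)]: P("collar",q,zc)
print(ctrl.read_state()["eef_pos"],ctrl.read_state()["tool_rot"])
E
```

```text
hole (262, 222) [554.1 -33.3  40. ] tool [ -9.1 -16.3 116.3]
hole (293, 222) [553.1 -19.5  40. ] tool [  4.8 -16.3 116.3]
slot (252, 200) [543.3 -38.3  46. ] tool [-13.2 -27.5 110.3]
slot (303, 200) [541.6 -16.2  46. ] tool [  9.  -27.5 110.3]
wing (258, 348) [548.1 -30.5 185.3] tool [ -5.6 -22.  -29. ]
wing (308, 348) [547.3 -19.9 185.3] tool [  4.9 -22.  -29. ]
wing (246, 490) [586.6 -31.1 185.3] tool [ -9.2  16.3 -29. ]
wing (316, 490) [585.3 -14.3 185.3] tool [  7.7  16.3 -29. ]
wing (281, 505) [590.7 -22.3 185.3] tool [ -0.7  21.  -29. ]
collar (205, 350) [573.  -46.8 136.3] tool [-23.8   1.5  20. ]
collar (355, 350) [569.5  -1.2 136.3] tool [21.8  1.6 20. ]
collar (281, 278) [548.2 -25.5 136.3] tool [ -0.7 -21.6  20. ]
[569.78156291 -25.31613746 155.94331003] [3.14142877e+00 7.16689195e-05 1.64434470e+00]
```

Request:
{"name": "move_arm", "arguments": {"moves": [[[0.0002,0.0004,0.03,0,0,0],[0.0002,0.0004,0.055,0,0,0],[0.0002,0.0004,0.066,0,0,0],[0.0002,0.0004,0.066,0,0,0]]]}}

```text
clock: 18.12
eef_pos: [569.9, -25.2, 89.5]
tool_rot: [-3.141, -0.0, 1.644]
force: [0.2, -0.2, -1.8]
width: 12.9
```

Request:
{"name": "move_arm", "arguments": {"moves": [[[0,0,0.005,0,0,0],[0,0,0.01,0,0,0],[0,0,0.015,0,0,0],[0,0,0.018,0,0,0],[0,0,0.018,0,0,0]]]}}

```text
clock: 18.75
eef_pos: [570.0, -25.3, 71.6]
tool_rot: [-3.141, -0.0, 1.644]
force: [0.5, 1.1, -1.8]
width: 12.9
```

```bash
python3 - <<'E'
from h import *
im=grab("wrist","pics/m_wrist.png"); s=im["state"]; print(s["eef_pos"],s["tool_rot"],s["clock"],s["force"],s["torque"],s["width"])
c=im["color"][60:350,120:400]; cv2.imwrite("pics/m2.png",cv2.resize(c,None,fx=2,fy=2,interpolation=cv2.INTER_CUBIC))
E
```

```text
[569.96991887 -25.33749475  71.58770051] [-3.14114670e+00 -1.68609640e-05  1.64406194e+00] 18.75 [ 0.46536438  1.06166006 -1.78390104] [-0.04087177 -0.03415656  0.03001469] 12.892576024561011
```

View pics/m2.png

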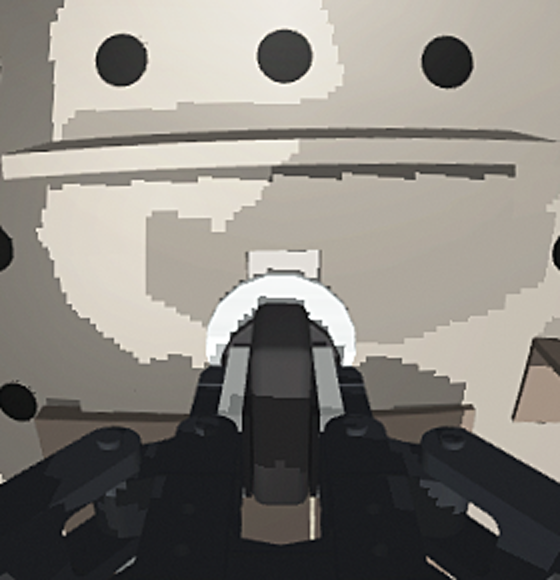

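Request:
{"name": "move_arm", "arguments": {"moves": [[[0,0,0.003,0,0,0],[0,0,0.006,0,0,0],[0,0,0.008,0,0,0],[0,0,0.008,0,0,0]]]}}

```text
clock: 19.3
eef_pos: [570.6, -25.2, 65.1]
tool_rot: [3.14, 0.001, 1.644]
force: [-2.1, -0.4, 11.2]
width: 12.8
```

Request:
{"name": "move_arm", "arguments": {"moves": [[[0,0,0.002,0,0,0],[0,0,0.0035,0,0,0],[0,0,0.0035,0,0,0],[0,0,0.0035,0,0,0]]]}}

```text
clock: 19.8
eef_pos: [570.6, -25.1, 62.3]
tool_rot: [3.14, 0.001, 1.644]
force: [-3.4, -0.8, 14.7]
width: 12.6
```

Request:
{"name": "move_arm", "arguments": {"moves": [[[0,0,0.0005,0,0,0.1],[0,0,0.0005,0,0,0.25],[0,0,0.0005,0,0,0.4],[0,0,0.0005,0,0,0.55],[0,0,0.0005,0,0,0.7],[0,0,0.0005,0,0,0.7]]]}}

```text
clock: 20.55
eef_pos: [572.7, -24.6, 62.5]
tool_rot: [3.137, -0.003, 0.943]
force: [-0.4, -0.6, 14.7]
width: 12.9
```

```bash
python3 - <<'E'
from h import *
im=grab("wrist","pics/n_wrist.png"); s=im["state"]; print(s["eef_pos"],s["tool_rot"],s["clock"],s["force"],s["torque"],s["width"],s["qpos"].round(2))
c=im["color"][60:350,120:400]; cv2.imwrite("pics/n2.png",cv2.resize(c,None,fx=2,fy=2,interpolation=cv2.INTER_CUBIC))
E
```

```text
[572.67079914 -24.5739118   62.49068388] [ 3.13674514e+00 -3.06218640e-03  9.43347677e-01] 20.55 [-0.35938842 -0.64405952 14.71848038] [-0.00982399  0.28498797 -0.1281726 ] 12.854992565392754 [ 0.29  0.8  -0.48  1.86  0.6   0.62  0.38]
```

View pics/n2.png

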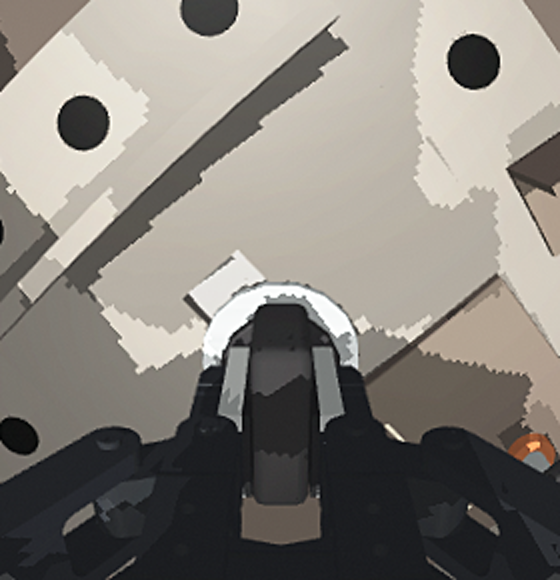

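Request:
{"name": "move_arm", "arguments": {"moves": [[[0,0,0,0,0,0.15],[0,0,0,0,0,0.3],[0,0,0,0,0,0.45],[0,0,0,0,0,0.6],[0,0,0,0,0,0.75],[0,0,0,0,0,0.75]]]}}

```text
clock: 21.35
eef_pos: [572.5, -24.4, 62.4]
tool_rot: [3.14, -0.005, 0.194]
force: [-1.5, 0.5, 16.0]
width: 13.3
```

Request:
{"name": "move_arm", "arguments": {"moves": [[[0,0,0,0,0,0.06],[0,0,0,0,0,0.12],[0,0,0,0,0,0.12],[0,0,0,0,0,0.12]]]}}

```text
clock: 21.85
eef_pos: [571.5, -23.9, 62.4]
tool_rot: [-3.141, -0.003, 0.076]
force: [-3.9, 1.6, 17.6]
width: 12.8
```

```bash
python3 - <<'E'
from h import *
im=grab("wrist","pics/o_wrist.png"); s=im["state"]; print(s["eef_pos"],s["tool_rot"],s["clock"],s["force"],s["torque"],s["width"],s["qpos"].round(2))
c=im["color"][60:350,120:400]; cv2.imwrite("pics/o2.png",cv2.resize(c,None,fx=2,fy=2,interpolation=cv2.INTER_CUBIC))
E
```

```text
[571.4725249  -23.90976867  62.40432292] [-3.14122282 -0.00346214  0.07573917] 21.85 [-3.88133616  1.57851522 17.63058209] [0.36015526 0.91278983 0.16015045] 12.845754709384293 [ 0.15  0.76 -0.25  1.87  0.34  0.55 -0.24]
```

View pics/o2.png

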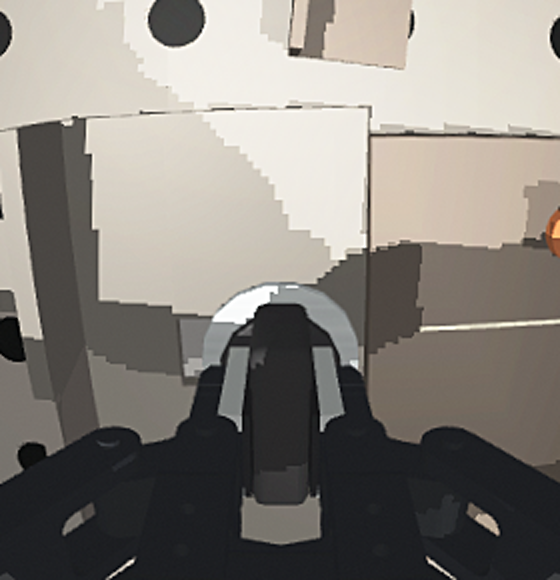

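Request:
{"name": "move_arm", "arguments": {"moves": [[[0,0,-0.001,0,0,0],[0,0,-0.002,0,0,0],[0,0,-0.003,0,0,0],[0,0,-0.004,0,0,0],[0,0,-0.005,0,0,0],[0,0,-0.006,0,0,0],[0,0,-0.006,0,0,0]]]}}

```text
clock: 22.78
eef_pos: [571.4, -24.0, 66.6]
tool_rot: [-3.14, -0.003, 0.075]
force: [-0.4, 3.3, 8.2]
width: 13.1
```

```bash
python3 - <<'E'
from h import *
s=ctrl.read_state(); print(s["eef_pos"],s["tool_rot"],s["clock"],s["force"],s["torque"],s["width"])
E
```

```text
[571.35696106 -24.0330015   66.61265561] [-3.14036346e+00 -2.76581464e-03  7.48527567e-02] 22.775 [-0.38538627  3.27751473  8.19620057] [ 0.74326521 -0.05316946  0.09795277] 13.068903434016839
```

Request:
{"name": "move_arm", "arguments": {"moves": [[[0,0,-0.001,0,0,0],[0,0,-0.002,0,0,0],[0,0,-0.002,0,0,0],[0,0,-0.002,0,0,0]]]}}

```text
clock: 23.28
eef_pos: [571.3, -24.1, 67.8]
tool_rot: [-3.14, -0.002, 0.075]
force: [2.2, 4.5, 1.4]
width: 13.1
```

```bash
python3 - <<'E'
from h import *
im=grab("wrist","pics/p_wrist.png"); s=im["state"]; print(s["eef_pos"],s["tool_rot"],s["clock"],s["force"],s["torque"],s["width"])
for t,z in [("bolt_grip",80),("work_edge",43),("stop_grip",61),("stop_end_left",43)]:
    for d in models.place_of("wrist",t)[:1]: print(t,round(d["score"],2),np.round(onz(im,d["uv"],z),1))
c=im["color"][60:350,120:400]; cv2.imwrite("pics/p2.png",cv2.resize(c,None,fx=2,fy=2,interpolation=cv2.INTER_CUBIC))
im=grab("top","pics/p_top.png"); c=im["color"][100:240,180:330]; cv2.imwrite("pics/p3.png",cv2.resize(c,None,fx=4,fy=4,interpolation=cv2.INTER_CUBIC))
E
```

```text
[571.26191194 -24.07346701  67.78796041] [-3.14003022e+00 -2.34893554e-03  7.46333926e-02] 23.275 [2.22591321 4.53299118 1.43500231] [ 1.04008827 -0.58393908  0.08630349] 13.050887402818447
bolt_grip 0.63 [572.  -26.8]
work_edge 0.63 [599.6 -33.5]
stop_grip 0.67 [508.  -31.5]
stop_end_left 0.71 [591.1  43.5]
```

View pics/p2.png

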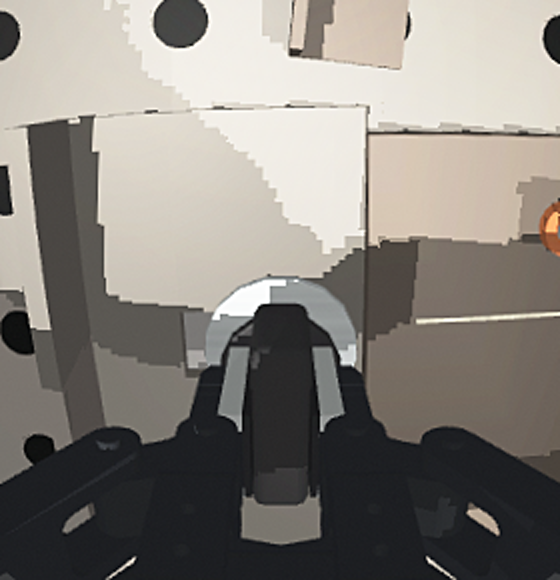

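View pics/p3.png

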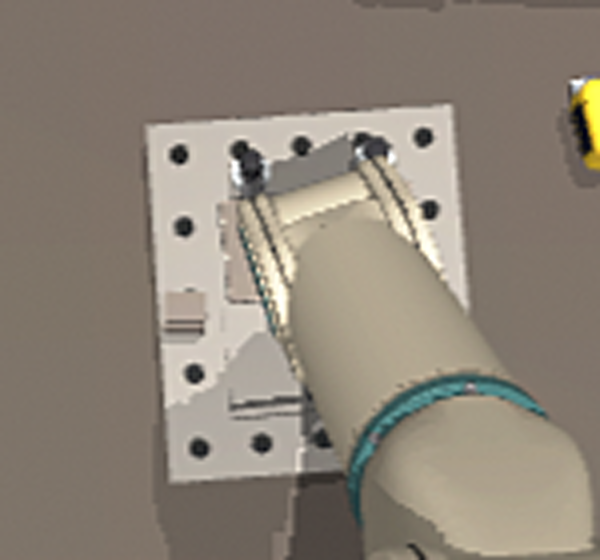

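Request:
{"name": "move_arm", "arguments": {"moves": [[[0,0,0,0,0,0],[0,0,0,0,0,0],[0,0,0,0,0,0],[0,0,0,0,0,0]]]}}

```text
clock: 24.08
eef_pos: [571.3, -24.1, 67.8]
tool_rot: [-3.14, -0.002, 0.075]
force: [2.6, 5.2, 0.7]
width: 12.8
```

```bash
python3 - <<'E'
from h import *
import h
im=grab("wrist","pics/q.png"); s=im["state"]; print(s["eef_pos"],s["tool_rot"],s["force"],s["width"])
c=im["color"][85:250,270:330]; cv2.imwrite("pics/q2.png",cv2.resize(c,None,fx=3.5,fy=3.5,interpolation=cv2.INTER_CUBIC))
E
```

```text
[571.25637631 -24.07542015  67.80046486] [-3.14005646e+00 -2.38654855e-03  7.46689936e-02] [2.60144187 5.15102916 0.72147045] 12.750197116677711
```

View pics/q2.png

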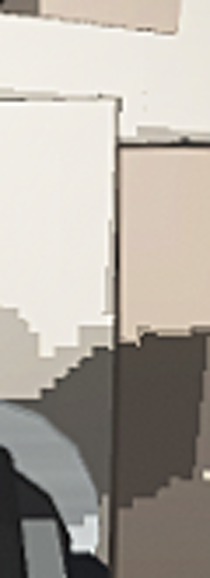

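```bash
python3 - <<'E'
from h import *
im=grab("wrist"); s=im["state"]
c=im["color"]
# horizontal gradient subpixel: print brightness profile rows
g=cv2.cvtColor(c,cv2.COLOR_BGR2GRAY).astype(int)
for r in range(120,250,10): print(r,g[r,296:314])
im2=grab("scene","pics/r_scene.png"); c=im2["color"][170:250,200:300]; cv2.imwrite("pics/r2.png",cv2.resize(c,None,fx=7,fy=7,interpolation=cv2.INTER_CUBIC))
E
```

```text
120 [235 235 235 235 235 241 219 145 233 239 234 235 236 239 241 240 241 240]
130 [235 235 235 235 237 245 208  86 164 209 208 206 206 206 204 204 204 204]
140 [235 235 234 235 238 240 173  68 162 207 207 204 204 205 204 204 204 204]
150 [234 235 235 237 242 190 201  56 161 213 206 203 204 203 203 203 203 204]
160 [234 234 234 237 245 196 165  19 160 216 204 203 202 203 203 202 202 203]
170 [233 234 235 241 198 197 139  53 161 212 204 202 202 201 203 202 200 202]
180 [190 189 189 188 190 200 117  57 158 214 206 204 210 156 170  54  60  60]
190 [91 92 89 90 90 95 64 55 67 75 74 74 74 75 74 76 73 73]
200 [89 89 89 89 91 95 61 57 69 74 72 72 73 73 72 73 72 73]
210 [88 88 89 88 90 85 57 58 70 74 72 73 74 72 73 73 73 72]
220 [89 88 88 89 91 76 55 64 73 72 73 72 71 73 73 72 73 73]
230 [146 147 139 142 152  71  47  71 103 101 100 100 115 113 112 111 112 113]
240 [217 204 129 138 144  42  51  87 119 112 112 112 111 113 111 112 111 112]
```

View pics/r2.png

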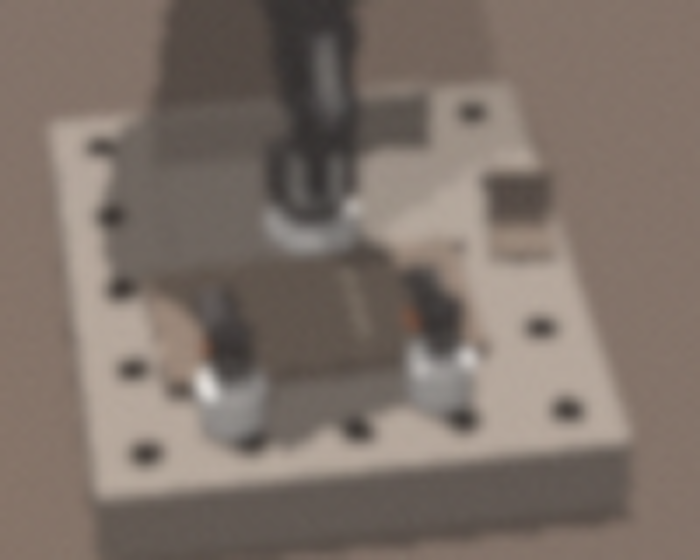

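```bash
python3 - <<'E'
from cell import job
print(job.finish_job())
E
```

```text
the job is handed in; nothing more can be done
None
```

I placed the stop flush against the flat, clamped it with the bolt, and handed the job in at about 24 s with the gripper still holding the wing. No verdict is reported.

**What I did:** I gripped the aluminium stop by its leg, lowered it onto the plate, pushed it up to the flat's edge with about 10 N and released it. I then took the dark bolt from the rack and pushed it through the slot into the socket, to about 35 mm above the socket point at roughly 16 N. I turned it a quarter turn clockwise and eased it up into the catch.

**Last checks:**
- **Catch:** The bolt's grip point was about 40.8 mm above the socket point. On easing off, the upward push on the arm fell much faster than the spring alone would give, so the catch is carrying the load.
- **Wing and bolt position:** The wing was crosswise within about 0.01 rad. The bolt was within about 2 mm of the socket's centre and still.
- **Grip:** The fingers were closed on the wing, opening about 13 mm. I have no direct reading of the grip force, or of the collar's force on the stop, which I estimate at about 9 N.
- **Stop:** The visible left half of its straight edge is tight against the flat. The edge line suggests less than 1 mm of opening towards the right end, but the gripper hid that end after the bolt was turned, so I could not see it directly. It was flush before the bolt went in.

**Disagreements:**
- I measured the socket at about 26 mm from the edge, just under the stated 27 mm.
- The top camera and the networks differed from my own measurements by a few millimetres.
- About 5 N of sideways force remained on the tool.

I did not measure the bystanders again at the end, but I felt no contact with any of them.

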